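# Refit the grille of a bench dust extractor

## Task

Put the slotted steel grille with the red grip back on the dust extractor: tilt it, hook one short edge under the blue lip, then lower the other edge, without letting it drop, until the grille lies flat inside the recess. Leave the solid dark plate with the yellow grip where it is, and let go of the grille.

Things in the scene. Friction and masses are not known exactly. Their poses are not given: they have to be found in the camera images.
- grille: Slotted bright steel plate, 130 (x) by 100 (y) by 5 mm thick, about 0.22 kg, flat on the bench at the start. Its red grip is an upright fin mid-plate, 12 mm thick along x, 40 mm long along y, top 50 mm above the plate's underside (45 mm above its top). Origin: centre of the underside; z up. Both ends are alike: either short edge (x = -65 or +65 mm) may be hooked.
- blank: Solid dark steel plate with a yellow grip, same sizes and frame as the grille, flat on the bench. Not wanted: leave it.
- seat (a point): Centre of the recess in the extractor's top, at the ledge that the grille rests on, 45 mm above the bench; z up. The recess spans x -75 to +75, y -62 to +62 mm, with a rim 15 mm above the ledge at +x, +y and -y and the lip at -x. Below it is hollow for x -35 to +50, y -47 to +47 mm. Seated, the grille lies on the ledge, its x along the seat's x (either way round), centred within 10 mm.
- lip (a point): Middle of the free edge of the blue lip, at its underside, 20 mm above the ledge: at x = -45 mm, z = +20 mm from the seat; same axes. The lip is 5 mm thick, spans the whole width and covers the recess from x = -75 to -45 mm, so a gap 20 mm high and 30 mm deep opens to +x. Lip to +x rim: 120 mm, less than the grille. The extractor is a grey box 170 (x) by 144 mm, fixed, lip side towards the robot.
There are look-alikes about, which are no part of the job. Leave any brown, pink or turquoise look-alike of the grille alone.

How it is judged:
By the outcome, as a careful person would: the job done as asked, in the order asked, and still so for the second after the job is handed in, with the robot touching nothing.
It also fails if it takes over 45 s, if anything falls off the work surface, if the arm or the gripper's body presses on something with over 40 N, if the wrist force passes 120 N, or if a joint passes its speed limit or range.

## Robot

A 6-joint arm with a two-finger parallel gripper is mounted at the origin on the work surface. World frame = base frame: x ahead of the robot, y to its left, z up, the work surface at z = 0. Lengths are in m, angles in rad, forces in N, time in s.
With the tool pointing down it reaches from about 0.4 to 0.825 m from the base axis. Payload 7 kg.
Tool frame: the origin (TCP) lies at the very end of the fingers, on their centre line; the grasp point (between the pads) lies 19 mm behind it; z points along the fingers, x is the direction in which the jaws open and shut, and the axes are right-handed (so a half turn about z gives the same grasp; the last joint's range is limited). The gripper opens to 88 mm and grips with 3 to 60 N. Pads are 19 mm wide; open, the fingers measure 130 mm over their backs; the gripper's body (78 mm by 193 mm) begins 47 mm behind the grasp point.
Start: joints at [-1.053, 0.359, 0.012, 0, -1.224, -0.288], TCP at [0.154, -0.657, 0.227] pointing down, gripper open.
Joint ranges: [-3.07, 3.07], [-1.43, 2.12], [-1.02, 1.25], [-3.03, 1.67], [-3.05, -0], [-3.03, 3.03]. Speed limits (rad/s): [2.39, 2.39, 3.01, 3.14, 3.14, 3.14].

## Interface

Orientations are given as a rotation vector (axis times angle).
In Python, from rig import bot, get_image, camera_model, regions_of, mark_of gives the robot as it stands. The module is installed in compiled form; this text tells all that it offers.
- The arm moves only by the tool send_rows, never from a script. Its argument "plan" is a list of rows, each a list of 3 entries, a list of its own where there are three numbers: the shift along the tool's x, y, z in cm, then the turn about the tool's z in degrees, then the finger opening in cm, from 0 to 8.76. A call has 1 to 8 rows; each row is the pose to reach, as a shift and turn from the pose commanded when the call began, along the tool's axes at that moment; what a row does not reach only later rows make up. A row lasts 1/10 s, in which the tool goes at most 50 mm and 8.59 degrees, less where a joint would pass 70% of its speed; a pose out of reach is approached as far as the arm can. A call with a gripper value outside its range is refused whole. The fingers move at their own pace and stop on an object; "grip_force" is the grip in N (left out, the last holds). Time passes only in rows, so rows that repeat a pose let the fingers close. It gives the time, the measured TCP pose, the force and the opening at its end, in the units of the state.
- bot.get_state(): the state, without advancing time (a new reading comes with each control period).
- get_image(name): name is "scene" or "top" or "wrist"; returns the picture (400x640x3 uint8, red, green, blue); there is no depth.
- camera_model(name): a dict with "camera_matrix" (3x3 intrinsics, pixels), "R" (3x3) and "t" (3): a world point X has camera coordinates R X + t. Camera axes: x right, y down, z forward; pixel columns grow to the right and rows downward; lengths in m; the calibration is good to about 2 mm. A picture is of the moment at which its call begins: read the wrist's pose just before it. camera_model takes no time and is no camera call; for the wrist camera it gives the pose at the moment of the call.
- bot.sign_off(): hands the job in, once; it reports no verdict.
Trained networks look in the newest picture that a camera, given by its name, has taken for a name from the list of things; names that differ only in an ending like _2 or _b are one class to them, and where a whole thing is asked for, a point or a joint stands for the part that bears it (a point fixed in the world has none). Each returns a list of dicts, best first, with "p" (0 to 1); they miss things now and then, are a little off and sometimes report something else, mostly with a low value. They report only what shows in the picture. A call takes as long as a camera call. They do not tell look-alikes from the thing itself.
- regions_of(name, camera): "mask" (400x640 bool, what is visible of it) and "pixel" ([column, row] in pixels, amid what is visible of it).
- mark_of(name, camera): "pixel" ([column, row] in pixels: a listed point, or the origin of a listed thing).
The state is a dict: "time": time; "qpos": joint angles; "qd": joint speeds; "effort": joint torques, N m; "position": TCP position; "orientation": TCP orientation; "force": force on the tool from outside, world axes, zero at the start; "moment": the same for the moment, N m; "width": opening from 0.0 (shut) to 1.0 (fully open).
Only numpy, scipy, OpenCV 4.12 (cv2) and the standard library are available. Lean on these libraries where they do the work, as an engineer would, in place of code of your own. Each camera call takes 0.05 s, during which the arm holds its last target. There are 200 camera calls.

## Working session

There is one attempt and no reset: what is moved stays moved. The work goes in short steps, Python scripts to look and compute and a tool call to move; the robot and the scene stay as the last step left them, time stands still between calls to the robot, and variables do not carry over. Pictures are saved under pics/ and viewed, about 8 in all and at most 12, crops included, and the job is handed in when it is done.

Besides the shell and the picture viewer there is one more tool, called as name([rows], argument=value, ...), one row to a line, values as JSON. send_rows: Moves the arm, as the interface text tells. Its arguments: {"type":"object","properties":{"plan":{"type":"array"},"grip_force":{"type":"number"}},"required":["plan"]}

```bash
mkdir -p pics; cat > h.py <<'E'
import numpy as np, cv2
from rig import bot, get_image, camera_model, regions_of, mark_of
def ray(cam,px,cm=None):
    m=cm or camera_model(cam); K=np.array(m["camera_matrix"]);R=np.array(m["R"]);t=np.array(m["t"])
    d=R.T@np.linalg.solve(K,[px[0],px[1],1.]); return -R.T@t, d/np.linalg.norm(d)
def tri(rays):
    A=sum(np.eye(3)-np.outer(d,d) for o,d in rays); b=sum((np.eye(3)-np.outer(d,d))@o for o,d in rays)
    return np.linalg.solve(A,b)
def onz(r,z): o,d=r; return o+d*(z-o[2])/d[2]
def save(n,im): cv2.imwrite("pics/"+n,cv2.cvtColor(im,cv2.COLOR_RGB2BGR))
E
python3 - <<'E'
from h import *
np.set_printoptions(precision=4,suppress=True)
a=get_image("scene");b=get_image("top")
save("both.png",cv2.resize(np.vstack([a,b]),(480,600),interpolation=cv2.INTER_AREA)); save("s.png",a);save("t.png",b)
for n in ["grille","blank","seat","lip"]:
  for c in ["scene","top"]:
    for f in (mark_of,)+((regions_of,) if n in("grille","blank") else ()):
      for r in f(n,c)[:5]: print(n,c,f.__name__,np.round(r["pixel"]),round(r["p"],2),onz(ray(c,r["pixel"]),{"seat":.045,"lip":.065}.get(n,0)))
print(bot.get_state())
E
```

```text
grille scene call [372. 144.] 0.83 [0.3338 0.3487 0.    ]
grille scene call [376. 253.] 0.81 [ 0.6583 -0.0888  0.    ]
grille scene call [337. 169.] 0.76 [0.3318 0.1471 0.    ]
grille scene call [165. 265.] 0.6 [ 0.2549 -0.4926  0.    ]
grille scene call [319. 224.] 0.59 [ 0.4629 -0.1007  0.    ]
grille scene call [321. 225.] 0.93 [ 0.4733 -0.1025  0.    ]
grille scene call [369. 141.] 0.86 [0.3139 0.3615 0.    ]
grille scene call [168. 267.] 0.84 [ 0.267  -0.4939  0.    ]
grille scene call [378. 255.] 0.79 [ 0.6689 -0.0916  0.    ]
grille scene call [338. 171.] 0.7 [0.3454 0.1393 0.    ]
grille top call [194. 241.] 0.93 [0.337  0.3378 0.    ]
grille top call [255. 239.] 0.86 [0.3443 0.1429 0.    ]
grille top call [333. 199.] 0.84 [ 0.4756 -0.1032  0.    ]
grille top call [330. 145.] 0.71 [ 0.65   -0.0935  0.    ]
grille top call [455. 265.] 0.55 [ 0.2682 -0.4901  0.    ]
grille top call [454. 263.] 0.78 [ 0.2745 -0.4886  0.    ]
grille top call [335. 199.] 0.76 [ 0.4748 -0.1103  0.    ]
grille top call [253. 241.] 0.74 [0.3391 0.1479 0.    ]
grille top call [329. 148.] 0.66 [ 0.6414
[... 272 characters left out ...]
0.] 0.73 [ 0.5054 -0.3447  0.    ]
seat scene call [410. 178.] 0.64 [0.5758 0.2126 0.045 ]
seat top call [234. 162.] 0.87 [0.5835 0.2074 0.045 ]
lip scene call [400. 164.] 0.64 [0.5232 0.2283 0.065 ]
lip top call [233. 174.] 0.7 [0.5412 0.2058 0.065 ]
{'time': 0.7, 'qpos': array([-1.0529,  0.3585,  0.0119,  0.    , -1.2241, -0.2881]), 'qd': array([-0.0012,  0.0004, -0.0004,  0.001 ,  0.0002,  0.0001]), 'effort': array([  0.0007, -58.2164,  29.3254,   7.0011,   0.0126,  -0.    ]), 'position': array([ 0.1537, -0.6572,  0.2266]), 'orientation': array([ 1.9521,  2.4614, -0.0001]), 'force': array([0.286 , 0.5778, 0.3402]), 'moment': array([-0.0091,  0.0106, -0.0071]), 'width': 1.0010844580353888}
```

View pics/both.png

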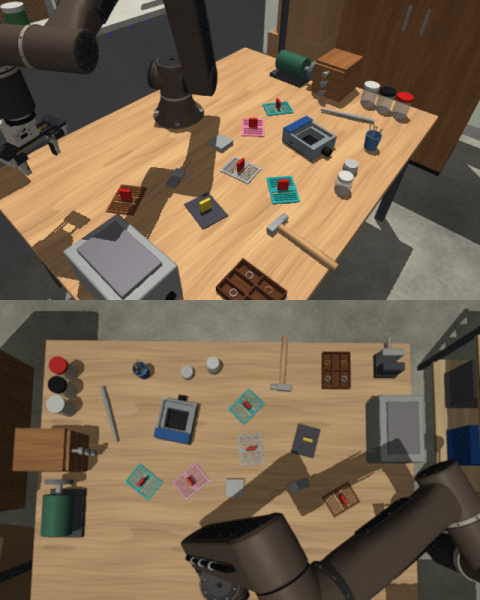

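```bash
python3 - <<'E'
from h import *
np.set_printoptions(precision=4,suppress=True)
a=cv2.cvtColor(cv2.imread("pics/s.png"),4);b=cv2.cvtColor(cv2.imread("pics/t.png"),4)
cr=lambda im,x,y:cv2.resize(im[y:y+75,x:x+100],(400,300),interpolation=cv2.INTER_CUBIC)
save("crop.png",np.vstack([np.hstack([cr(a,270,190),cr(b,285,162)]),np.hstack([cr(a,360,145),cr(b,185,125)])]))
# seat/lip/grille triangulated
S=tri([ray("scene",mark_of("seat","scene")[0]["pixel"]),ray("top",mark_of("seat","top")[0]["pixel"])])
L=tri([ray("scene",mark_of("lip","scene")[0]["pixel"]),ray("top",mark_of("lip","top")[0]["pixel"])])
print("seat",S,"lip",L)
G=tri([ray("scene",[319,224]),ray("top",[333,199])]);print("grille",G)
for nm,im,cam in(("s",a,"scene"),("t",b,"top")):
  h=cv2.cvtColor(im,cv2.COLOR_RGB2HSV)
  blue=((h[...,0]>102)&(h[...,0]<125)&(h[...,1]>140)&(h[...,2]>60)).astype(np.uint8)
  x,y=(360,140) if nm=="s" else (190,150)
  m=np.zeros_like(blue); m[y:y+60,x:x+100]=blue[y:y+60,x:x+100]
  ys,xs=np.nonzero(m); P=np.array([onz(ray(cam,(u,v)),.07)[:2] for u,v in zip(xs,ys)],np.float32)
  print("lip",nm,len(P),cv2.minAreaRect(P),P.mean(0))
  red=((h[...,0]<8)|(h[...,0]>172))&(h[...,1]>150)&(h[...,2]>70)
  x,y=(300,200) if nm=="s" else (310,180)
  m=np.zeros_like(blue); m[y:y+45,x:x+45]=red[y:y+45,x:x+45]
  ys,xs=np.nonzero(m);print("red",len(xs),xs.mean(),ys.mean())
for r in regions_of("grille","top"):
  if np.hypot(*(np.array(r["pixel"])-[334,199]))<15:
    ys,xs=np.nonzero(r["mask"]);P=np.array([onz(ray("top",(u,v)),.005)[:2] for u,v in zip(xs,ys)],np.float32);print("grille",cv2.minAreaRect(P),cv2.boxPoints(cv2.minAreaRect(P)))
E
```

```text
seat [0.581  0.205  0.0523] lip [0.5379 0.2011 0.0868]
grille [ 0.4715 -0.106   0.0073]
lip s 330 ((0.5237187743186951, 0.2132646143436432), (0.1428363025188446, 0.03965909034013748), 79.29541015625) [0.5235 0.2115]
red 132 320.219696969697 219.36363636363637
lip t 565 ((0.521964967250824, 0.2158544957637787), (0.14034029841423035, 0.0384443961083889), 79.26342010498047) [0.522  0.2155]
red 45 334.3777777777778 197.55555555555554
grille ((0.47595182061195374, -0.10551922768354416), (0.13120298087596893, 0.09975352138280869), 7.038446426391602) [[ 0.4047 -0.0641]
 [ 0.417  -0.1631]
 [ 0.5472 -0.147 ]
 [ 0.5349 -0.048 ]]
```

View pics/crop.png

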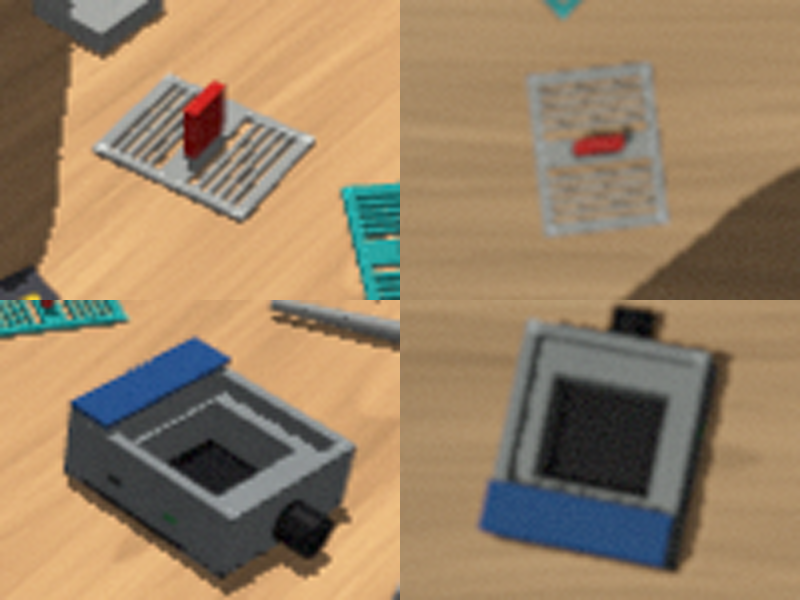

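The grille meant is the bare bright-steel one with the red fin, at scene (321,225) and top (334,199). The turquoise ones at scene (378,255) and (369,141), the pink one at (337,169) and the brown one at (165,265) are look-alikes. The yellow-grip blank is at (276,279). The crop confirms this, and shows the extractor's lip on the robot side. I'm moving above the grille.

send_rows([
  [[23,22,1],6.2,8.76],
  [[23,22,1],6.2,8.76],
  [[23,22,1],6.2,8.76],
  [[23,22,1],6.2,8.76],
  [[23,22,1],6.2,8.76],
  [[23,22,1],6.2,8.76],
  [[23,22,1],6.2,8.76],
  [[23,22,1],6.2,8.76],
])

```text
time: 1.75
position: [0.3168, -0.3812, 0.2172]
orientation: [2.077, 2.355, 0.001]
force: [0.3, -0.1, 0.4]
width: 0.995
```

send_rows([
  [[25.4,18.9,0],0,8.76],
  [[25.4,18.9,0],0,8.76],
  [[25.4,18.9,0],0,8.76],
  [[25.4,18.9,0],0,8.76],
  [[25.4,18.9,0],0,8.76],
  [[25.4,18.9,0],0,8.76],
  [[25.4,18.9,0],0,8.76],
  [[25.4,18.9,0],0,8.76],
])

```text
time: 2.55
position: [0.4736, -0.1068, 0.2164]
orientation: [2.079, 2.355, -0.0]
force: [-0.6, -1.3, 0.6]
width: 1.0
```

```bash
cat >> h.py <<'E'
def red_at(cam,im,cm,near,rad):
    h=cv2.cvtColor(im,cv2.COLOR_RGB2HSV); r=(((h[...,0]<8)|(h[...,0]>172))&(h[...,1]>150)&(h[...,2]>70)).astype(np.uint8)
    n,l,s,c=cv2.connectedComponentsWithStats(r); return [(s[i,4],c[i],s[i,:4]) for i in range(1,n) if s[i,4]>30]
E
python3 - <<'E'
from h import *
np.set_printoptions(precision=4,suppress=True)
cm=camera_model("wrist");im=get_image("wrist");save("w1.png",im)
R=np.array(cm["R"]);print("campos",-R.T@np.array(cm["t"]),"fwd",R[2],"K",cm["camera_matrix"][0][0])
print(bot.get_state()["position"])
for r in mark_of("grille","wrist"): print("mark",r["pixel"],r["p"],onz(ray("wrist",r["pixel"],cm),0))
for r in regions_of("grille","wrist"):
  ys,xs=np.nonzero(r["mask"]);P=np.array([onz(ray("wrist",(u,v),cm),.005)[:2] for u,v in zip(xs[::5],ys[::5])],np.float32);print("reg",r["p"],r["pixel"],len(xs),cv2.minAreaRect(P))
for x in red_at("wrist",im,cm,0,0): print("red",x)
E
```

```text
campos [ 0.3951 -0.1176  0.3732] fwd [ 0.2898  0.0357 -0.9564] K 316.6073552438239
[ 0.4727 -0.1078  0.2164]
mark [320.0, 173.1] 0.93 [ 0.4764 -0.1066  0.    ]
mark [558.0, 78.1] 0.75 [0.3377 0.1409 0.    ]
mark [319.4, 300.8] 0.6 [ 0.6533 -0.0853  0.    ]
reg 0.7 [320.6, 175.4] 6548 ((0.47409531474113464, -0.10645195096731186), (0.12998883426189423, 0.09959481656551361), 6.416451930999756)
reg 0.59 [319.2, 311.5] 3020 ((0.6581532955169678, -0.08662176877260208), (0.10189485549926758, 0.131204754114151), 46.163692474365234)
red (np.int32(1738), array([582.2411,  74.9217]), array([555,  52,  54,  44], dtype=int32))
red (np.int32(644), array([320.2717, 177.7127]), array([302, 169,  38,  18], dtype=int32))
red (np.int32(566), array([317.8922, 319.2703]), array([306, 305,  24,  30], dtype=int32))
```

View pics/w1.png

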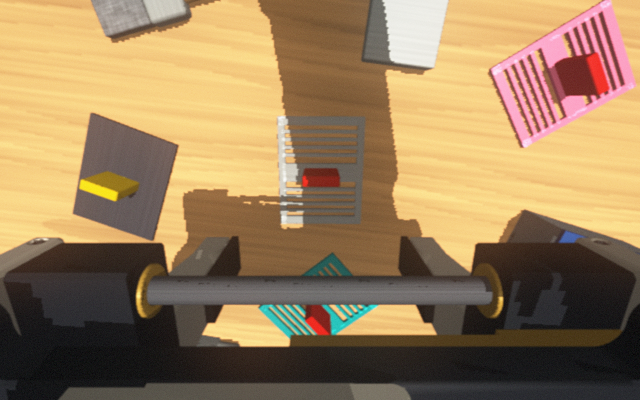

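The wrist view shows the steel grille at (320,175) squarely between the open fingers, about (0.4745, -0.1065) with yaw 6.5°. I'll descend to the fin and close across its 40 mm length (jaws along grille y), so the plate can pivot about y in the pads.

send_rows([
  [[0.1,0.2,5],0.6,8.76],
  [[0.1,0.2,10],0.6,8.76],
  [[0.1,0.2,15],0.6,8.76],
  [[0.1,0.2,18],0.6,8.76],
  [[0.1,0.2,19.4],0.6,8.76],
  [[0.1,0.2,19.8],0.6,8.76],
  [[0.1,0.2,19.8],0.6,8.76],
  [[0.1,0.2,19.8],0.6,0],
], grip_force=15)

```text
time: 3.5
position: [0.4749, -0.1074, 0.0196]
orientation: [2.095, 2.34, 0.002]
force: [0.2, -0.1, 0.8]
width: 0.954
```

send_rows([
  [[0,0,0],0,0],
  [[0,0,0],0,0],
  [[0,0,0],0,0],
  [[0,0,0],0,0],
  [[0,0,0],0,0],
  [[0,0,0],0,0],
], grip_force=15)

```text
time: 4.1
position: [0.4743, -0.1067, 0.0187]
orientation: [2.094, 2.341, 0.0]
force: [-0.6, 0.8, 1.5]
width: 0.456
```

send_rows([
  [[0,0,-2],0,0],
  [[0,0,-5],0,0],
  [[0,0,-9],0,0],
  [[0,0,-13],0,0],
  [[0,0,-16],0,0],
  [[0,0,-16],0,0],
], grip_force=15)

```text
time: 4.7
position: [0.4765, -0.1068, 0.1827]
orientation: [2.09, 2.338, 0.008]
force: [0.1, 1.1, -3.2]
width: 0.457
```

```bash
python3 - <<'E'
from h import *
np.set_printoptions(precision=4,suppress=True)
print(bot.get_state())
w=get_image("wrist");s=get_image("scene")
save("c2.png",np.hstack([w[100:400,120:520],cv2.resize(s[160:260,270:403],(400,300),interpolation=cv2.INTER_CUBIC)]))
E
```

```text
{'time': 4.7, 'qpos': array([ 0.184 ,  0.0802, -0.4586,  0.0011, -1.0247, -1.6436]), 'qd': array([-0.0009,  0.0461, -0.0739, -0.0293,  0.071 , -0.0002]), 'effort': array([ -0.1692, -35.0611,  27.6644,   6.6506,  -1.1576,  -0.004 ]), 'position': array([ 0.4765, -0.1068,  0.1827]), 'orientation': array([2.0904, 2.3381, 0.0081]), 'force': array([ 0.0654,  1.0594, -3.1663]), 'moment': array([ 0.0339, -0.1184,  0.0032]), 'width': 0.45726543566265876}
```

View pics/c2.png

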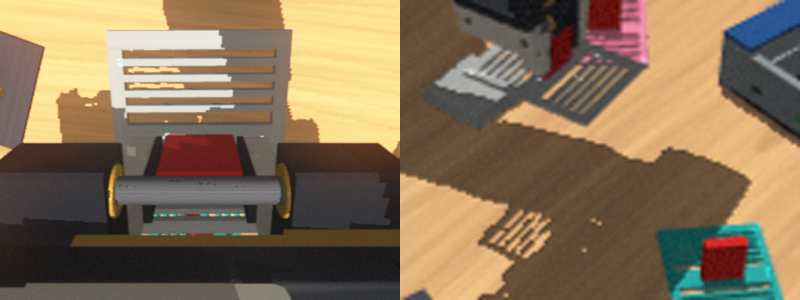

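```bash
python3 - <<'E'
from h import *
np.set_printoptions(precision=4,suppress=True)
b=cv2.cvtColor(cv2.imread("pics/t.png"),4)
g=cv2.cvtColor(b,cv2.COLOR_RGB2GRAY); roi=np.zeros_like(g); roi[138:176,212:258]=255
m=((g<60)&(roi>0)).astype(np.uint8); n,l,s,c=cv2.connectedComponentsWithStats(m); i=1+np.argmax(s[1:,4])
ys,xs=np.nonzero(l==i); P=np.array([onz(ray("top",(u,v)),.045)[:2] for u,v in zip(xs,ys)],np.float32)
r=cv2.minAreaRect(P);print("hollow",s[i],r)
for yaw in np.radians([-10.7]):
  X=np.array([np.cos(yaw),np.sin(yaw)]);Y=np.array([-X[1],X[0]])
  lip=np.array([.5229,.2146])
  for nm,S in(("lip",lip+.065*X),("hollow",np.array(r[0])-.0075*X)): print(nm,S)
  q=P@np.stack([X,Y],1);print(np.percentile(q,[1,50,99],axis=0), S@X,S@Y)
E
```

```text
hollow [219 144  32  30 709] ((0.5931841135025024, 0.20547747611999512), (0.08894719928503036, 0.07956165075302124), 78.98815155029297)
lip [0.5868 0.2025]
hollow [0.5858 0.2069]
[[0.5062 0.2685]
 [0.545  0.3121]
 [0.5834 0.355 ]] 0.5372199931047689 0.312039284091496
```

send_rows([
  [[4,0.2,0],4,0],
  [[9,0.4,0],8,0],
  [[14,0.6,0],12,0],
  [[19,0.8,0],17.1,0],
  [[24,1,0],17.1,0],
  [[29,1.2,0],17.1,0],
  [[32.5,1.4,0],17.1,0],
  [[33.65,1.45,0],17.1,0],
])

```text
time: 5.6
position: [0.4502, 0.2318, 0.1765]
orientation: [2.417, 2.007, -0.005]
force: [-0.3, -0.4, -2.8]
width: 0.454
```

send_rows([
  [[0,0,2],0,0],
  [[0,0,4],0,0],
  [[0,0,6],0,0],
  [[0,0,7],0,0],
  [[0,0,7],0,0],
])

```text
time: 6.1
position: [0.4501, 0.2276, 0.1063]
orientation: [2.42, 2.003, -0.008]
force: [-0.7, 1.1, -1.5]
width: 0.456
```

```bash
python3 - <<'E'
from h import *
np.set_printoptions(precision=4,suppress=True)
s=bot.get_state();print(s["position"],s["orientation"],s["force"],s["moment"],s["width"])
w=get_image("wrist");s=get_image("scene")
save("c3.png",np.hstack([w[100:400,120:520],cv2.resize(s[110:210,320:453],(400,300),interpolation=cv2.INTER_CUBIC)]))
E
```

```text
[0.4501 0.2276 0.1063] [ 2.4197  2.0028 -0.0078] [-0.6896  1.1162 -1.4976] [-0.0457 -0.0059  0.0495] 0.45612309962179504
```

View pics/c3.png

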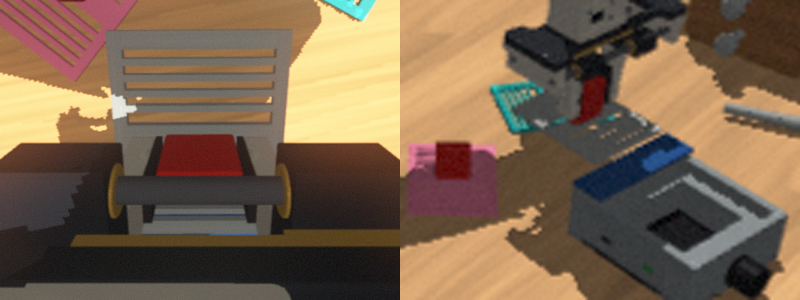

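send_rows([
  [[0,0,1.2],0,0],
  [[0,0,1.6],0,0],
  [[0,0,1.9],0,0],
  [[0,0,2.1],0,0],
  [[0,0,2.2],0,0],
  [[0,0,2.3],0,0],
])

```text
time: 6.8
position: [0.4512, 0.2293, 0.086]
orientation: [-2.419, -2.004, -0.0]
force: [-5.8, 0.7, 5.2]
width: 0.456
```

send_rows([
  [[0,0,0.1],0,0],
  [[0,0,0.2],0,0],
  [[0,0,0.3],0,0],
  [[0,0,0.4],0,0],
  [[0,0,0.5],0,0],
  [[0,0,0.6],0,0],
  [[0,0,0.6],0,0],
])

```text
time: 7.5
position: [0.451, 0.2294, 0.0799]
orientation: [-2.419, -2.004, -0.0]
force: [-5.6, 1.6, 3.3]
width: 0.456
```

```bash
python3 - <<'E'
from h import *
np.set_printoptions(precision=4,suppress=True)
s=bot.get_state();print(s["position"],s["orientation"],s["force"],s["moment"],s["width"])
w=get_image("wrist");s=get_image("scene")
save("c4.png",np.hstack([w[100:400,120:520],cv2.resize(s[110:210,320:453],(400,300),interpolation=cv2.INTER_CUBIC)]))
E
```

```text
[0.451  0.2294 0.0799] [-2.4189 -2.0038 -0.0004] [-5.614   1.5517  3.3045] [ 0.4735  1.9515 -0.0074] 0.4562680877542835
```

View pics/c4.png

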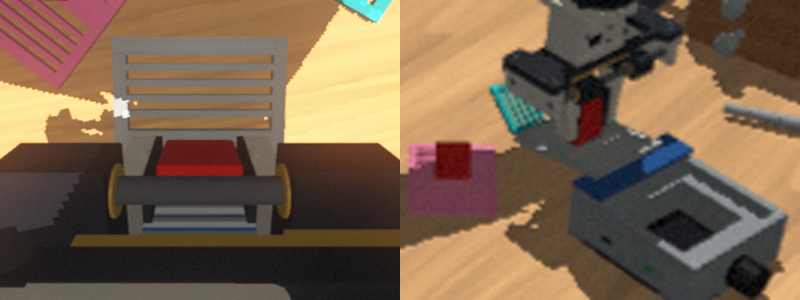

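send_rows([
  [[0,0,0.1],0,0],
  [[0,0,0.2],0,0],
  [[0,0,0.3],0,0],
  [[0,0,0.3],0,0],
])

```text
time: 8.0
position: [0.4508, 0.2294, 0.0769]
orientation: [-2.419, -2.004, -0.0]
force: [-6.9, 2.2, 3.7]
width: 0.455
```

send_rows([
  [[0,0,-0.5],0,0],
  [[0,0,-2],0,0],
  [[0,0,-5],0,0],
  [[0,0,-8],0,0],
  [[0,0,-8],0,0],
  [[0,0,-8],0,0],
])

```text
time: 8.6
position: [0.4516, 0.2294, 0.1573]
orientation: [-2.419, -2.003, -0.003]
force: [-1.4, -0.3, -2.6]
width: 0.458
```

```bash
python3 - <<'E'
from h import *
np.set_printoptions(precision=4,suppress=True)
s=bot.get_state();print(s["position"],s["orientation"],s["force"],s["moment"],s["width"])
w=get_image("wrist");s=get_image("scene")
save("c5.png",np.hstack([w[100:400,120:520],cv2.resize(s[100:200,320:453],(400,300),interpolation=cv2.INTER_CUBIC)]))
E
```

```text
[0.4516 0.2294 0.1573] [-2.4194 -2.0033 -0.0034] [-1.4154 -0.3344 -2.615 ] [-0.0423  0.1274 -0.0297] 0.45772921346906137
```

View pics/c5.png

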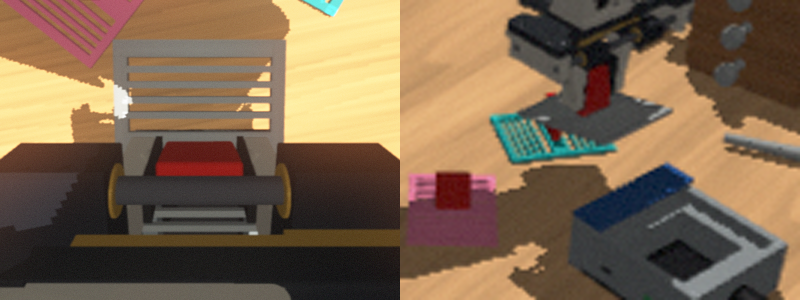

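send_rows([
  [[0,3,0],0,0],
  [[0,7,0],0,0],
  [[0,11,0],0,0],
  [[0,14.5,0],0,0],
  [[0,15.9,0],0,0],
  [[0,15.9,0],0,0],
])

```text
time: 9.3
position: [0.6084, 0.1985, 0.1542]
orientation: [-2.421, -2.001, 0.005]
force: [-0.6, -0.4, -1.4]
width: 0.452
```

send_rows([
  [[0,0,2],0,0],
  [[0,0,4],0,0],
  [[0,0,5.5],0,0],
  [[0,0,6.3],0,0],
  [[0,0,6.5],0,0],
  [[0,0,6.5],0,0],
])

```text
time: 9.9
position: [0.6073, 0.1997, 0.0917]
orientation: [2.419, 2.004, -0.0]
force: [0.3, 0.5, -1.3]
width: 0.453
```

```bash
python3 - <<'E'
from h import *
np.set_printoptions(precision=4,suppress=True)
s=bot.get_state();print(s["position"],s["orientation"],s["force"],s["moment"],s["width"])
cm=camera_model("wrist");w=get_image("wrist");s=get_image("scene")
p=s0=np.array(bot.get_state()["position"]);yaw=np.radians(-10.8);X=np.array([np.cos(yaw),np.sin(yaw),0])
K=np.array(cm["camera_matrix"]);R=np.array(cm["R"]);t=np.array(cm["t"])
Y=np.array([-X[1],X[0],0]);S=np.array([.586,.204,.045])
for n,l in(("lipL",-45*X+72*Y+[0,0,25]),("lipR",-45*X-72*Y+[0,0,25]),("frontL",-85*X+72*Y+[0,0,25]),("frontR",-85*X-72*Y+[0,0,25])):
  q=K@(R@(S+l/1000)+t);print(n,q[:2]/q[2]-[120,100])
print("seatframe",(p-S)@X,(p-S)@Y)
save("c6.png",np.hstack([w[100:400,120:520],cv2.resize(s[130:205,360:460],(400,300),interpolation=cv2.INTER_CUBIC)]))
E
```

```text
[0.6073 0.1997 0.0917] [ 2.4189  2.0045 -0.0003] [ 0.2909  0.5158 -1.3123] [-0.0599  0.0177 -0.0482] 0.4532700196845849
lipL [332.5299  25.0902]
lipR [70.8358 24.7786]
frontL [342.2024 -54.7002]
frontR [ 61.7058 -55.0425]
seatframe 0.02223358536904882 6.667334102705878e-05
```

View pics/c6.png

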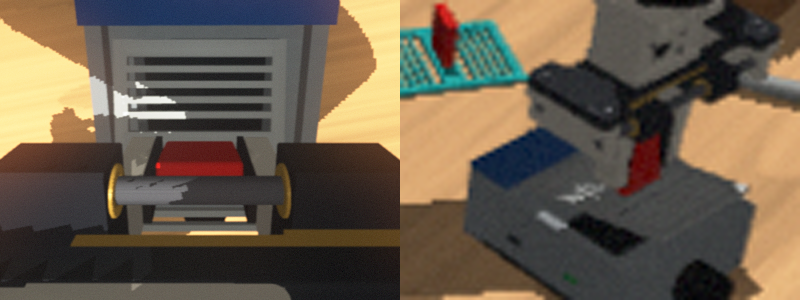

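Tilt held at about 12°. The plate is above the recess and behind the lip edge (lip edge at crop row 24, plate rear edge at row 38). The box sits about 3 mm to tool +x, so I'll correct that, lower the near edge, then hook it.

send_rows([
  [[0.3,0,0.3],0,0],
  [[0.3,0,0.6],0,0],
  [[0.3,0,0.9],0,0],
  [[0.3,0,1.05],0,0],
  [[0.3,0,1.05],0,0],
])

```text
time: 10.5
position: [0.6079, 0.2023, 0.0806]
orientation: [-2.419, -2.004, 0.001]
force: [-0.6, -0.3, -2.8]
width: 0.457
```

send_rows([
  [[0,-0.5,0],0,0],
  [[0,-1,0],0,0],
  [[0,-1.5,0],0,0],
  [[0,-2,0],0,0],
  [[0,-2.5,0],0,0],
  [[0,-2.8,0],0,0],
  [[0,-2.8,0],0,0],
])

```text
time: 11.2
position: [0.5802, 0.2078, 0.0812]
orientation: [-2.419, -2.004, -0.0]
force: [0.5, 0.4, -2.3]
width: 0.458
```

```bash
python3 - <<'E'
from h import *
np.set_printoptions(precision=4,suppress=True)
s=bot.get_state();print(s["position"],s["orientation"],s["force"],s["moment"],s["width"])
w=get_image("wrist");s=get_image("scene")
save("c7.png",np.hstack([w[100:400,120:520],cv2.resize(s[130:205,360:460],(400,300),interpolation=cv2.INTER_CUBIC)]))
E
```

```text
[0.5802 0.2078 0.0812] [-2.4191 -2.0044 -0.0002] [ 0.5167  0.3765 -2.3023] [-0.0272 -0.0245 -0.0373] 0.4580646487400272
```

View pics/c7.png

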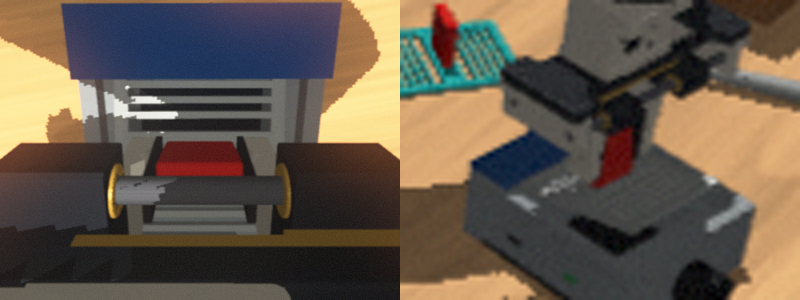

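The near edge is now about 15 mm under the lip with no contact force. I'm lowering the far edge slowly while drifting to centre.

send_rows([
  [[0,0,0.2],0,0],
  [[0,0,0.4],0,0],
  [[0,0.1,0.6],0,0],
  [[0,0.1,0.75],0,0],
  [[0,0.2,0.9],0,0],
  [[0,0.3,1.05],0,0],
  [[0,0.3,1.2],0,0],
  [[0,0.3,1.2],0,0],
])

```text
time: 12.1
position: [0.5844, 0.2074, 0.0694]
orientation: [2.419, 2.004, 0.003]
force: [2.8, -1.3, 2.7]
width: 0.456
```

send_rows([
  [[0,0.1,0.1],0,0],
  [[0,0.2,0.2],0,0],
  [[0,0.2,0.3],0,0],
  [[0,0.3,0.4],0,0],
  [[0,0.3,0.45],0,0],
  [[0,0.3,0.45],0,0],
])

```text
time: 12.7
position: [0.5865, 0.2067, 0.0645]
orientation: [-2.42, -2.004, -0.0]
force: [2.3, 0.3, 1.8]
width: 0.452
```

```bash
python3 - <<'E'
from h import *
np.set_printoptions(precision=4,suppress=True)
s=bot.get_state();print(s["position"],s["orientation"],s["force"],s["moment"],s["width"])
w=get_image("wrist");s=get_image("scene")
save("c8.png",np.hstack([w[100:400,120:520],cv2.resize(s[130:205,360:460],(400,300),interpolation=cv2.INTER_CUBIC)]))
E
```

```text
[0.5865 0.2067 0.0645] [-2.4195 -2.0038 -0.0002] [2.2963 0.2794 1.785 ] [ 0.1279 -0.8648 -0.0696] 0.4520028127109912
```

View pics/c8.png

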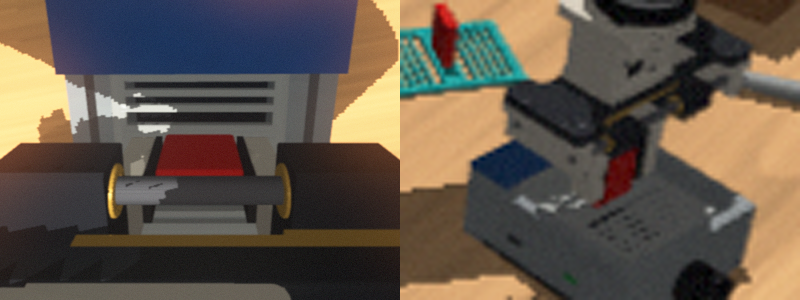

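send_rows([
  [[0,0,0.05],0,0],
  [[0,0,0.1],0,0],
  [[0,0,0.15],0,0],
  [[0,0,0.15],0,0],
])

```text
time: 13.2
position: [0.5865, 0.2065, 0.063]
orientation: [2.42, 2.004, -0.0]
force: [2.0, -0.8, 3.2]
width: 0.456
```

send_rows([
  [[0,0,0.05],0,0],
  [[0,0,0.1],0,0],
  [[0,0,0.15],0,0],
  [[0,0,0.15],0,0],
])

```text
time: 13.6
position: [0.5865, 0.2065, 0.0624]
orientation: [2.419, 2.004, 0.0]
force: [1.0, -0.8, 8.3]
width: 0.453
```

send_rows([
  [[0,0,0.05],0,0],
  [[0,0,0.1],0,0],
  [[0,0,0.1],0,0],
])

```text
time: 13.9
position: [0.5865, 0.2065, 0.0624]
orientation: [2.418, 2.004, 0.001]
force: [-2.0, -1.9, 18.0]
width: 0.457
```

```bash
python3 - <<'E'
from h import *
np.set_printoptions(precision=4,suppress=True)
s=bot.get_state();print(s["position"],s["orientation"],s["force"],s["moment"],s["width"])
w=get_image("wrist");s=get_image("scene")
save("c9.png",np.hstack([w[100:400,120:520],cv2.resize(s[130:205,360:460],(400,300),interpolation=cv2.INTER_CUBIC)]))
E
```

```text
[0.5865 0.2065 0.0624] [2.4185 2.0043 0.0009] [-1.9618 -1.8638 18.0358] [-0.5548  1.0095 -0.0452] 0.45721276629963
```

View pics/c9.png

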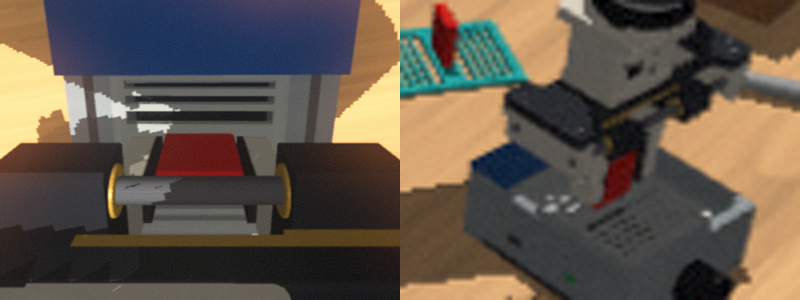

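Resistance is stiff (z stuck at 62.4 mm, moment changed sign), so the plate is flat on the ledge. I'll relieve the load, open, and retreat straight up.

send_rows([
  [[0,0,-0.1],0,0],
  [[0,0,-0.15],0,4.5],
  [[0,0,-0.15],0,5],
  [[0,0,-0.15],0,6.2],
  [[0,0,-0.15],0,6.2],
  [[0,0,-0.15],0,6.2],
  [[0,0,-0.15],0,6.2],
])

```text
time: 14.7
position: [0.5863, 0.2065, 0.0618]
orientation: [-2.419, -2.004, 0.001]
force: [-0.0, 0.6, -0.6]
width: 0.704
```

send_rows([
  [[0,0,-1],0,6.2],
  [[0,0,-3],0,6.2],
  [[0,0,-6],0,6.2],
  [[0,0,-10],0,6.2],
  [[0,-4,-14],0,6.2],
  [[0,-8,-15],0,6.2],
  [[0,-10,-15],0,6.2],
  [[0,-10,-15],0,6.2],
])

```text
time: 15.5
position: [0.4864, 0.2256, 0.2144]
orientation: [-2.417, -2.006, -0.005]
force: [-0.9, 0.4, -0.4]
width: 0.708
```

```bash
python3 - <<'E'
from h import *
np.set_printoptions(precision=4,suppress=True)
s=bot.get_state();print(s["position"],s["force"],s["width"])
cm=camera_model("wrist");w=get_image("wrist")
for f in(mark_of,regions_of):
  for r in f("grille","wrist")[:3]: print(f.__name__,np.round(r["pixel"]),r["p"],onz(ray("wrist",r["pixel"],cm),.045))
for r in mark_of("seat","wrist")[:2]: print("seat",r["pixel"],r["p"],onz(ray("wrist",r["pixel"],cm),.045))
for x in red_at("wrist",w,cm,0,0): print(x)
s=get_image("scene")
save("c10.png",np.hstack([w[50:350,120:520],cv2.resize(s[130:205,360:460],(400,300),interpolation=cv2.INTER_CUBIC)]))
E
```

```text
[0.4864 0.2256 0.2144] [-0.8864  0.4368 -0.4092] 0.7075480745112326
call [215.  48.] 0.93 [0.3436 0.1528 0.045 ]
call [316. 268.] 0.7 [0.5892 0.2017 0.045 ]
call [403.   2.] 0.63 [0.3386 0.3305 0.045 ]
call [217.  57.] 0.98 [0.3514 0.152  0.045 ]
call [412.  26.] 0.86 [0.3596 0.3366 0.045 ]
call [318. 265.] 0.81 [0.5857 0.2053 0.045 ]
seat [322.9, 267.5] 0.55 [0.5896 0.21   0.045 ]
(np.int32(184), array([410.837 ,   5.8424]), array([403,   0,  18,  15], dtype=int32))
(np.int32(801), array([208.6717,  43.8639]), array([184,  22,  51,  43], dtype=int32))
(np.int32(399), array([318.1805, 269.3659]), array([301, 264,  35,  12], dtype=int32))
```

View pics/c10.png

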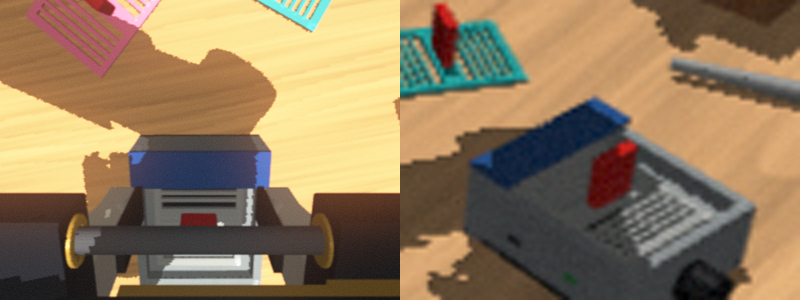

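```bash
python3 -c "
from rig import bot
print(bot.sign_off())"
```

```text
the job is handed in; nothing more can be done
None
```

The steel grille is back on the extractor, lying flat in the recess with one short edge under the blue lip. The gripper has let go and is clear of it. I handed the job in at about 15.6 s; `sign_off` gives no verdict.

**How it was done:** The tool cannot tilt, so I gripped the red fin across its 40 mm length. I pressed the far edge on top of the lip, which pivoted the plate about 12° in the pads. I slid the near edge about 15 mm under the lip and lowered the far edge slowly while still holding it. At the end the tool stopped moving down and the upward force rose from 3 N to 18 N, so I took the plate to be on the ledge, eased off and opened.

**Last checks:**
- **Seating:** The final scene picture shows the grille flat in the recess, with the fin upright.
- **Centring along x:** It is centred to within a few mm, judged from the tool position.
- **Centring along y:** The wrist pictures put it about 2.5 mm off, inside the 10 mm limit.
- **A check that disagreed:** In the last picture, the networks' grille and seat points lay about 8 mm apart. I trusted the direct picture measurement, because the seat point was a low-confidence detection (0.55).
- **Other objects:** I did not reach for the blank or any of the look-alikes.

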